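Raise the gear wheel on its cam lift and hold it for the photograph

TASK

A gear wheel lies on one of the two cam lifts on the microscope bench, a plain disc on the other. Take the lever of the lift that carries the gear wheel by its handle, turn it to the cam's highest point (lever upright, not past it) and finish while still holding it there, with the gear wheel lying flat on the raised table. Leave the other lift's lever down, and do not knock or push aside the other things on the bench.

Things in the scene. Friction and masses are not known exactly. Their poses are not given: they have to be found in the camera images.
- left_lift: fixed cam lift to the robot's left (+y): base 120 x 110 x 12 mm, dark steel table above. Origin: centre of its underside, z up. The cam shaft lies along its own y, 48 mm above its underside, over its centre. A flat steel lever outside its +y side (70 mm from centre) points at rest along its own -x, 0.22 rad above level, and swings up in its x-z plane.
- left_cam (a joint): turn of the left cam lever, rad: 0 at rest, grows as it swings up; at 1.35 it stands straight up and the table is at its highest; beyond that the table sinks again, stop at 2.2. Return spring and friction need 3 to 6 N at the handle; let go, the lever drops back.
- left_lever: the left lift's lever: flat steel arm 14 mm wide, 8 mm thick, with the shaft, the cam disc and the black handle, all one piece. Origin on the shaft's axis above the lift's centre; its frame is the lift's at rest and turns with the lever about y
- left_table (a joint): rise of the left lift's table, m: 0 at rest, 0.0141 with the cam at its top; it moves only through the lever
- left_handle (a point): middle of the black round handle fixed across the end of the left lever, 14 mm in diameter, 60 mm long, along the lift's y, free around and at its outer end. It lies 98 mm to the +y side of the lift's centre, 100 mm from the shaft's axis; 70 mm above the bench at rest, 148 mm with the lever upright.
- left_top (a point): centre of the upper face of the left lift's table (104 x 84 mm), 86 mm above the bench at rest
- right_lift: fixed cam lift to the robot's right (-y), identical to the left one: base 120 x 110 x 12 mm, dark steel table above. Origin: centre of its underside, z up. The cam shaft lies along its own y, 48 mm above its underside, over its centre. A flat steel lever outside its +y side (70 mm from centre) points at rest along its own -x, 0.22 rad above level, and swings up in its x-z plane.
- right_cam (a joint): turn of the right cam lever, rad: 0 at rest, grows as it swings up; at 1.35 it stands straight up and the table is at its highest; beyond that the table sinks again, stop at 2.2. Return spring and friction need 3 to 6 N at the handle; let go, the lever drops back.
- right_lever: the right lift's lever: flat steel arm 14 mm wide, 8 mm thick, with the shaft, the cam disc and the black handle, all one piece. Origin on the shaft's axis above the lift's centre; its frame is the lift's at rest and turns with the lever about y
- right_table (a joint): rise of the right lift's table, m: 0 at rest, 0.0141 with the cam at its top; it moves only through the lever
- right_handle (a point): middle of the black round handle fixed across the end of the right lever, 14 mm in diameter, 60 mm long, along the lift's y, free around and at its outer end. It lies 98 mm to the +y side of the lift's centre, 100 mm from the shaft's axis; 70 mm above the bench at rest, 148 mm with the lever upright.
- right_top (a point): centre of the upper face of the right lift's table (104 x 84 mm), 86 mm above the bench at rest
- gear: small steel gear wheel, loose: ten teeth, 45 mm over the teeth, 8 mm thick, with a hub 14 mm across rising to 16 mm. Lies flat on the table of one of the two lifts. Origin at the centre of its underside
- disc: plain steel disc, loose, 45 mm across, 8 mm thick, no teeth or hub. Lies flat on the table of the other lift. Origin at the centre of its underside
- bottle: white plastic bottle, 68 mm across, 160 mm tall, standing; origin at the centre of its underside
- eyepiece: black microscope eyepiece, 42 mm across, 62 mm tall, standing; origin at the centre of its underside
- dish: shallow glass dish, 84 mm across, 16 mm tall; origin at the centre of its underside
- lens_cap: black disc-shaped lens cap, 48 mm across, 12 mm thick, lying flat; origin at the centre of its underside
- screwdriver: screwdriver lying flat; its own x axis runs from handle to tip
- weight: small brass balance weight with a neck, 28 mm across, 43 mm tall; origin at the centre of its underside
- slide_box: grey closed box for slides, 85 x 100 x 32 mm; origin at the centre of its underside
There are look-alikes about, which are no part of the job. What is shaped like the left_lift but brown is not meant.

How it is judged:
By the outcome, as a careful person would: the job done as asked, in the order asked, and still so for the second after the job is handed in, while the arm keeps its last pose, push and grip.
It also fails if it takes over 32 s, if anything falls off the work surface, if the arm or the gripper's body presses on something with over 40 N, if the wrist force passes 120 N, or if a joint passes its speed limit or range.

ROBOT

A 6-joint arm with a two-finger parallel gripper is mounted at the origin on the work surface. World frame = base frame: x ahead of the robot, y to its left, z up, the work surface at z = 0. Lengths are in mm, angles in rad, forces in N, time in s.
With the tool pointing down it reaches from about 350 to 775 mm from the base axis. Payload 7.3 kg.
Tool frame: the origin (TCP) lies at the very end of the fingers, on their centre line; the grasp point (between the pads) lies 19 mm behind it; z points along the fingers, y is the line along which they close (so a half turn about z gives the same grasp; the last joint's range is limited). The gripper opens to 92 mm and grips with 3 to 60 N. Pads are 19 mm wide; open, the fingers measure 130 mm over their backs; the gripper's body (75 mm by 190 mm) begins 47 mm behind the grasp point.
Start: joints at [1.067, 0.342, 1.524, -0, 1.275, -0.146], TCP at [183.849, 491.777, 226.741] pointing down, gripper open.
Joint ranges: [-2.53, 2.53], [-0.77, 2.02], [0.04, 2.7], [-1, 4.14], [0.28, 2.66], [-3.11, 3.11]. Speed limits (rad/s): [2.57, 2.57, 3.14, 3.14, 3.14, 3.14].

INTERFACE

Orientations are given as [roll, pitch, yaw] about the fixed x, y, z axes, in that order (R = Rz(yaw) Ry(pitch) Rx(roll)).
In Python, from plant import get_obs, vision, workorder gives the robot as it stands.
- The arm moves only by the shell command python3 -m pendant 'ROWS' [OPENING]. ROWS is a JSON object of lists of equal length, an entry for each row: "dp": the shift along the tool's x, y, z in m, a list of three; "rotation": the turn, a rotation vector about the tool's x, y, z in rad, a list of three. A call has 1 to 8 rows; each row is the pose to reach, as a shift and turn from the pose commanded when the call began, along the tool's axes at that moment; what a row does not reach only later rows make up. A row lasts 1/8 s, in which the tool goes at most 62.5 mm and 10.7 degrees, less where a joint would pass 70% of its speed; a pose out of reach is approached as far as the arm can. A call with a gripper value outside its range is refused whole. OPENING is the finger opening in m, from 0 to 0.0918, set as the call begins (- or left out, the last holds). The fingers move at their own pace and stop on an object; the grip force is fixed at half the most. Time passes only in rows, so rows that repeat a pose let the fingers close. It gives the time, the measured TCP pose, the force, the opening and the grip force at its end, in the units of the state.
- get_obs(): the state, without advancing time (a new reading comes with each control period).
- vision.capture(name): name is "side" or "top"; returns a dict with "pixels" (420x560x3 uint8, red, green, blue), "vfov" (degrees; the focal length in pixels is half the picture's height over the tangent of half this angle, whatever the lens; pixels are square), "cx", "cy" (the principal point, pixels), "pose" (4x4, takes a point from camera to world coordinates). Camera axes: x right, y up, looking along -z (the intrinsics and any distortion apply to the point x, -y, -z); pixel columns grow to the right and rows downward; lengths in mm; the calibration is good to about 2 mm. A picture is of the moment at which its call begins. There is no depth.
- workorder.close_job(): hands the job in; it is judged then, once.
The state is a dict: "time": time; "joint_positions": joint angles; "dq": joint speeds; "tau": joint torques, N m; "tool_pos": TCP position; "tcp_rot": TCP orientation; "contact_force": force on the tool from outside, world axes, zero at the start; "moment": the same for the moment, N m; "grip_width": finger opening in mm; "finger_force": force on a finger pad.
Only numpy, scipy, OpenCV 4.12 (cv2) and the standard library are available. Lean on these libraries where they do the work, as an engineer would, in place of code of your own. Each camera call takes 0.05 s, during which the arm holds its last target. There are 200 camera calls.

## Working session

There is one attempt and no reset: what is moved stays moved. The work goes in short steps, Python scripts to look and compute and a shell command to move; the robot and the scene stay as the last step left them, time stands still between calls to the robot, and variables do not carry over. Pictures are saved under pics/ and viewed, at most 10 in all, crops included, and the job is handed in when it is done.

```bash
ls; mkdir -p pics; python3 - <<'E'
from plant import get_obs, vision
import cv2, numpy as np
for n in("side","top"):
    c=vision.capture(n); cv2.imwrite(f"pics/{n}0.png",c["pixels"][:,:,::-1])
    print(n,{k:v for k,v in c.items() if k!="pixels"})
print(get_obs())
E
```

```text
pics
side {'vfov': 55.90397792287348, 'cx': 285.066980560271, 'cy': 210.7633476611906, 'pose': array([[ 7.74852893e-01,  3.24961098e-01, -5.42220693e-01,
        -5.21797273e+01],
       [-6.32069080e-01,  4.11269853e-01, -6.56769203e-01,
        -7.05704305e+02],
       [ 9.57458309e-03,  8.51620451e-01,  5.24071497e-01,
         6.24991723e+02],
       [ 0.00000000e+00,  0.00000000e+00,  0.00000000e+00,
         1.00000000e+00]])}
top {'vfov': 44.98069331028274, 'cx': 279.6386571725372, 'cy': 206.7801352218475, 'pose': array([[ 3.95111441e-03,  9.93907552e-01, -1.10146111e-01,
         3.87861710e+02],
       [-9.99841865e-01,  5.83631306e-03,  1.67982873e-02,
         1.72913214e+00],
       [ 1.73387918e-02,  1.10062321e-01,  9.93773441e-01,
         1.37149456e+03],
       [ 0.00000000e+00,  0.00000000e+00,  0.00000000e+00,
         1.00000000e+00]])}
{'time': 0.1, 'joint_positions': array([ 1.06702162e+00,  3.42667307e-01,  1.52488943e+00, -1.37760111e-05,
        1.27541715e+00, -1.45977515e-01]), 'dq': array([ 0.0003223 , -0.00122264, -0.00286144, -0.00116584,  0.00024483,
        0.00013726]), 'tau': array([ 1.26410134e-03, -4.32006276e+01, -2.44695675e+01,  7.19246780e-02,
        5.27190662e-02, -9.01962426e-05]), 'tool_pos': array([183.66033206, 491.44877957, 226.11825636]), 'tcp_rot': array([-3.14022420e+00, -1.87879127e-04,  2.78379935e+00]), 'contact_force': array([-0.53970684,  0.01073069,  0.16395553]), 'moment': array([0.07760185, 0.02313366, 0.01676811]), 'finger_force': 0.0, 'grip_width': 91.7572360124162}
```

View pics/side0.png

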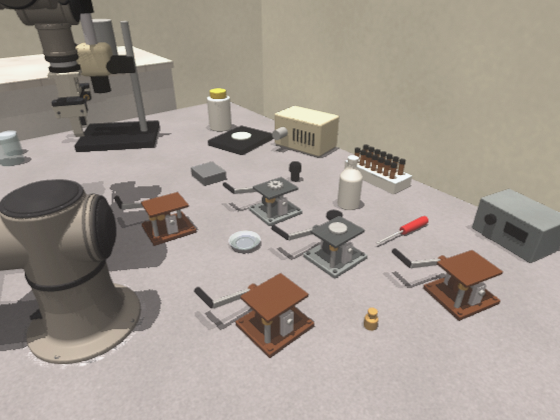

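View pics/top0.png

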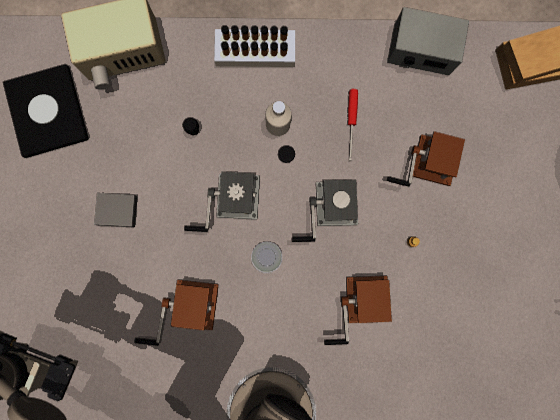

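The gear is on the grey left lift, at top (236,191) and side (275,186). The right lift carries the disc, at top (341,199) and side (338,228). Things that could be mistaken for the left lift:
- The grey right lift, top (337,200).
- Brown lifts at top (195,303), (369,298) and (440,157).

I choose the grey lift with the toothed wheel. Its handle is near top (196,228) and side (230,188). Next is a close crop of both views.

```bash
python3 - <<'E'
import cv2, numpy as np
t=cv2.imread("pics/top0.png")[160:245,170:275]; s=cv2.imread("pics/side0.png")[165:230,215:310]
f=lambda i,k:cv2.resize(i,None,fx=k,fy=k,interpolation=cv2.INTER_CUBIC)
a=f(t,4);b=f(s,4)
o=np.zeros((600,420,3),np.uint8);o[:340,:420]=a;o[340:600,:380]=b
cv2.imwrite("pics/crop1.png",o)
E
```

```text
(no output)
```

View pics/crop1.png

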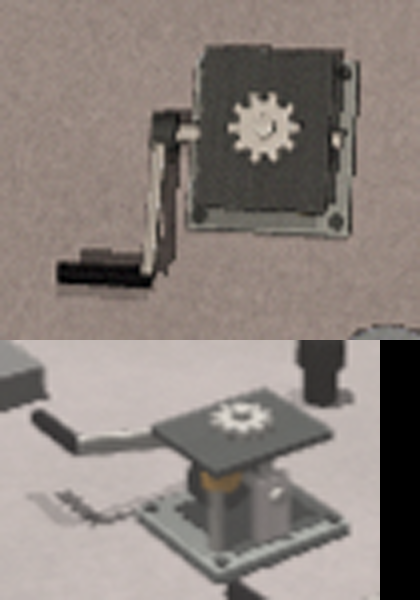

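The crop shows a toothed wheel with a hub on the grey table. The handle middle is at top (196.2,228.2) and side (228.8,187.3). Next I triangulate it and fit the lift's pose.

```bash
cat > h.py <<'E'
import numpy as np
from scipy.optimize import least_squares
from plant import get_obs, vision
from scipy.spatial.transform import Rotation as R
C={n:vision.capture(n) for n in("side","top")}
def proj(n,P):
    c=C[n]; T=c["pose"]; q=(np.atleast_2d(P)-T[:3,3])@T[:3,:3]
    f=210/np.tan(np.radians(c["vfov"])/2)
    return np.c_[c["cx"]+f*q[:,0]/-q[:,2], c["cy"]-f*q[:,1]/-q[:,2]]
def tri(s,t):
    r=least_squares(lambda p:np.r_[(proj("side",p)-s)[0],(proj("top",p)-t)[0]],[500,0,50]); return r.x,np.abs(r.fun).max()
E
cat > m.py <<'E'
from h import *
for nm,s,t in [("hmid",(228.8,187.3),(196.2,228.2)),("hout",(224.5,183.5),(184.5,228)),("hin",(233,191.2),(208.2,228.8)),
 ("gear",(275,184),(236,191.8)),
 ("c++",(281.2,177),(221.2,171.2)),("c+-",(298,188.2),(256.2,172.5)),("c--",(270,197.5),(253,213)),("c-+",(253.2,187.5),(218.2,212))]:
    print(nm,*[np.round(v,1) for v in tri(s,t)])
S=np.array([(281.2,177),(298,188.2),(270,197.5),(253.2,187.5),(228.8,187.3)]);T=np.array([(221.2,171.2),(256.2,172.5),(253,213),(218.2,212),(196.2,228.2)])
L=np.array([[52,42,86],[52,-42,86],[-52,-42,86],[-52,42,86],[-97.6,98,69.8]])
def w(p): c,s=np.cos(p[2]),np.sin(p[2]); return L@np.array([[c,s,0],[-s,c,0],[0,0,1]])+[p[0],p[1],p[3]]
for sets in (("side","top"),("side",),("top",)):
    r=least_squares(lambda p:np.r_[tuple((proj(n,w(p))-(S if n=="side" else T)).ravel() for n in sets)],[500,100,0,0] )if len(sets)==2 else least_squares(lambda p:np.r_[tuple((proj(n,w(np.r_[p,0]))-(S if n=="side" else T)).ravel() for n in sets)],[500,100,0])
    print(sets,np.round(r.x,3),np.abs(r.fun).max())
    if len(sets)==2: print("handle",w(r.x)[-1])
E
python3 m.py
```

```text
hmid [475.1 193.5  70.8] 0.3
hout [476.5 222.8  70.8] 0.3
hin [472.4 163.4  71.7] 0.9
gear [567.   91.1  94.2] 0.0
c++ [621.6 130.5  84.1] 0.0
c+- [616.6  42.1  85.1] 1.1
c-- [514.4  47.3  87.7] 0.3
c-+ [518.4 135.7  80. ] 0.9
('side', 'top') [ 5.67711e+02  8.91630e+01 -5.00000e-02 -1.04300e+00] 1.5888034521269674
handle [475.09425177 191.88573535  68.7568347 ]
('side',) [ 5.66799e+02  8.78280e+01 -3.50000e-02] 1.0910848401611872
('top',) [ 5.67509e+02  8.89820e+01 -5.50000e-02] 1.4306701646568456
```

```bash
cat > go.py <<'E'
import sys
from plant import get_obs
import numpy as np
from scipy.spatial.transform import Rotation as R
def go(p,yaw):
    o=get_obs(); A=R.from_euler("xyz",o["tcp_rot"]); B=R.from_euler("xyz",[np.pi,0,yaw])
    print("pos",o["tool_pos"].round(1),o["tcp_rot"].round(3),"t",o["time"],"w",o["grip_width"],"F",o["contact_force"].round(1))
    print("dp",(A.inv().apply(np.array(p)-o["tool_pos"])/1000).round(4),"rot",(A.inv()*B).as_rotvec().round(3))
go([float(v) for v in sys.argv[1:4]],float(sys.argv[4]))
E
python3 go.py 475.3 196.5 130 1.516
```

```text
pos [183.7 491.5 226.3] [-3.141 -0.     2.784] t 0.2 w 91.75824361809737 F [-0.7  0.3  0.5]
dp [-0.3764 -0.1742  0.0964] rot [-1.000e-03  0.000e+00  1.268e+00]
```

```bash
python3 -m pendant '{"dp":[[-0.03,-0.014,0.008],[-0.08,-0.037,0.02],[-0.13,-0.06,0.033],[-0.18,-0.083,0.046],[-0.23,-0.106,0.059],[-0.28,-0.13,0.072],[-0.33,-0.153,0.085],[-0.36,-0.167,0.092]],"rotation":[[0,0,0.1],[0,0,0.26],[0,0,0.42],[0,0,0.58],[0,0,0.74],[0,0,0.9],[0,0,1.06],[0,0,1.2]]}' && python3 go.py 475.3 196.5 130 1.516
```

```text
time: 1.2
tool_pos: [463.8, 207.2, 133.9]
tcp_rot: [-3.141, 0.0, 1.577]
contact_force: [-0.3, -0.2, -0.8]
grip_width: 91.6
finger_force: 0.0
pos [463.8 207.2 133.9] [-3.141  0.     1.577] t 1.2 w 91.63185624072996 F [-0.3 -0.2 -0.8]
dp [-0.0107  0.0114  0.0039] rot [-0.001  0.     0.061]
```

```bash
python3 -m pendant '{"dp":[[-0.006,0.006,0.002],[-0.0107,0.0114,0.004],[-0.0107,0.0114,0.004],[-0.0107,0.0114,0.004]],"rotation":[[0,0,0.03],[0,0,0.061],[0,0,0.061],[0,0,0.061]]}' && python3 go.py 475.3 196.5 51 1.516 && python3 - <<'E'
from h import *
import cv2
f=lambda i,k:cv2.resize(i,None,fx=k,fy=k,interpolation=cv2.INTER_CUBIC)
t=C["top"]["pixels"][150:250,160:270,::-1];s=C["side"]["pixels"][120:230,180:310,::-1]
o=np.zeros((440,520+270,3),np.uint8);o[:440,:520]=f(s,4);o[:250,520:]=f(t,2.5)[:, :270];cv2.imwrite("pics/c2.png",o)
E
```

```text
time: 1.7
tool_pos: [473.6, 199.6, 131.0]
tcp_rot: [3.141, -0.0, 1.525]
contact_force: [0.1, -0.4, 0.4]
grip_width: 91.8
finger_force: 0.0
pos [473.6 199.6 131. ] [ 3.141 -0.     1.525] t 1.7 w 91.82452785246628 F [ 0.1 -0.4  0.4]
dp [-0.003   0.0018  0.08  ] rot [ 0.    -0.     0.009]
```

View pics/c2.png

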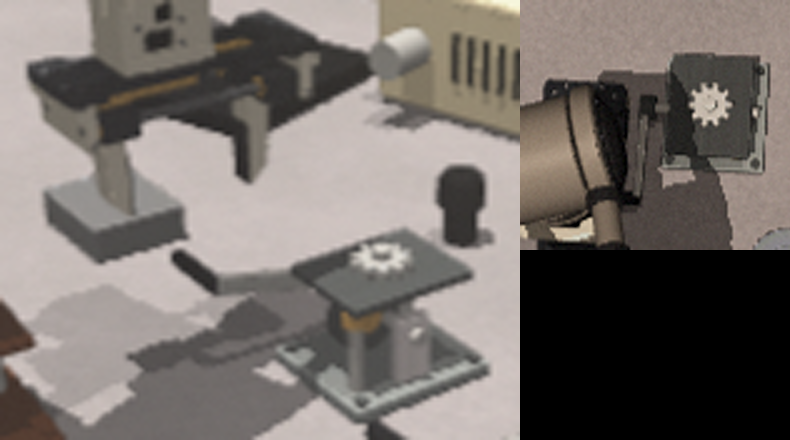

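The open fingers hang above and on either side of the handle: fingertips at crop (115,212) and (250,180), handle middle at (197,271). I descend and close.

```bash
python3 -m pendant '{"dp":[[-0.001,0.001,0.02],[-0.0015,0.001,0.04],[-0.0015,0.001,0.06],[-0.0015,0.001,0.079],[-0.0015,0.001,0.079],[-0.0015,0.001,0.079]],"rotation":[[0,0,0],[0,0,0],[0,0,0],[0,0,0],[0,0,0],[0,0,0]]}' && python3 -m pendant '{"dp":[[0,0,0],[0,0,0],[0,0,0],[0,0,0],[0,0,0],[0,0,0],[0,0,0],[0,0,0]],"rotation":[[0,0,0],[0,0,0],[0,0,0],[0,0,0],[0,0,0],[0,0,0],[0,0,0],[0,0,0]]}' 0.0 && python3 go.py 475.3 196.5 51 1.516
```

```text
time: 2.55
tool_pos: [475.4, 197.5, 52.5]
tcp_rot: [3.141, -0.0, 1.523]
contact_force: [0.9, 0.3, -0.2]
grip_width: 91.9
finger_force: 0.0
time: 3.55
tool_pos: [475.0, 197.2, 51.7]
tcp_rot: [-3.142, -0.0, 1.523]
contact_force: [0.0, -0.5, 0.7]
grip_width: 16.7
finger_force: 0.0
pos [475.  197.2  51.7] [-3.142 -0.     1.523] t 3.55 w 16.670361577894965 F [ 0.  -0.5  0.7]
dp [-0.0007  0.0003  0.0007] rot [-0.    -0.     0.007]
```

```bash
python3 -m pendant '{"dp":[[0,0,0],[0,0,0],[0,0,0],[0,0,0]],"rotation":[[0,0,0],[0,0,0],[0,0,0],[0,0,0]]}' && python3 - <<'E'
import numpy as np
# displacement of handle along arc, tool-frame: y=+lift x, z=down
for q in np.arange(0,1.36,0.135):
    a=.22+q; print(round(q,3), round(.1*(np.cos(.22)-np.cos(a)),4), round(-.1*(np.sin(a)-np.sin(.22)),4))
E
```

```text
time: 4.05
tool_pos: [475.3, 197.2, 51.8]
tcp_rot: [3.141, -0.0, 1.523]
contact_force: [2.9, -0.7, -1.9]
grip_width: 12.9
finger_force: 30.0
0.0 0.0 -0.0
0.135 0.0038 -0.0129
0.27 0.0094 -0.0252
0.405 0.0165 -0.0367
0.54 0.0251 -0.0471
0.675 0.035 -0.0562
0.81 0.0461 -0.0639
0.945 0.0581 -0.0701
1.08 0.0708 -0.0745
1.215 0.0841 -0.0773
1.35 0.0975 -0.0782
```

```bash
python3 -m pendant '{"dp":[[0,0.0015,-0.006],[0,0.0038,-0.0129],[0,0.0065,-0.019],[0,0.0094,-0.0252],[0,0.0128,-0.031],[0,0.0165,-0.0367],[0,0.0165,-0.0367],[0,0.0165,-0.0367]],"rotation":[[0,0,0],[0,0,0],[0,0,0],[0,0,0],[0,0,0],[0,0,0],[0,0,0],[0,0,0]]}' && python3 go.py 475.3 196.5 51 1.516;  python3 - <<'E'
from h import *
import cv2
f=lambda i,k:cv2.resize(i,None,fx=k,fy=k,interpolation=cv2.INTER_CUBIC)
s=C["side"]["pixels"][120:230,180:310,::-1]
cv2.imwrite("pics/c3.png",f(s,4))
E
```

```text
time: 5.05
tool_pos: [490.4, 196.4, 88.8]
tcp_rot: [-3.139, 0.0, 1.523]
contact_force: [-4.3, 0.2, -1.6]
grip_width: 13.2
finger_force: 30.0
pos [490.4 196.4  88.8] [-3.139  0.     1.523] t 5.05 w 13.185327166426609 F [-4.3  0.2 -1.6]
dp [-0.0006 -0.015   0.0379] rot [-0.002  0.     0.007]
```

View pics/c3.png

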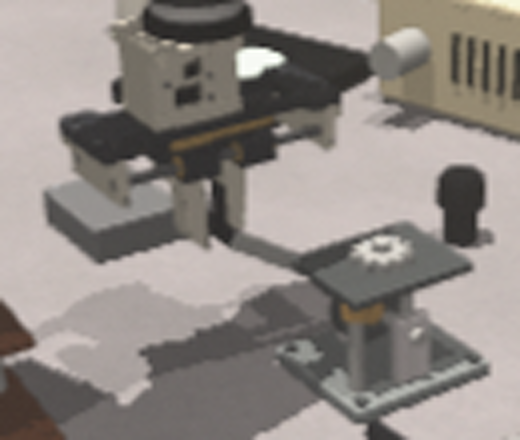

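The handle is held between the fingers at crop (215,215), and the lever and table have risen with the gear still flat. I continue along the arc.

```bash
python3 -m pendant '{"dp":[[0,0.0042,-0.0053],[0,0.0086,-0.0104],[0,0.0134,-0.0151],[0,0.0185,-0.0195],[0,0.024,-0.0236],[0,0.0296,-0.0272],[0,0.0355,-0.0305],[0,0.0416,-0.0334]],"rotation":[[0,0,0],[0,0,0],[0,0,0],[0,0,0],[0,0,0],[0,0,0],[0,0,0],[0,0,0]]}' && python3 -m pendant '{"dp":[[0,0.0063,-0.0024],[0,0.0127,-0.0044],[0,0.0193,-0.006],[0,0.026,-0.0072],[0,0.032,-0.0078],[0,0.037,-0.008],[0,0.037,-0.008],[0,0.037,-0.008]],"rotation":[[0,0,0],[0,0,0],[0,0,0],[0,0,0],[0,0,0],[0,0,0],[0,0,0],[0,0,0]]}' && python3 - <<'E'
from h import *
import cv2
f=lambda i,k:cv2.resize(i,None,fx=k,fy=k,interpolation=cv2.INTER_CUBIC)
s=C["side"]["pixels"][130:230,210:310,::-1]
t=C["top"]["pixels"][150:250,170:270,::-1]
cv2.imwrite("pics/c4.png",np.hstack([f(s,5),f(t,3)[:, :].copy() if 0 else cv2.copyMakeBorder(f(t,3),0,200,0,0,0)]))
E
```

```text
time: 6.15
tool_pos: [529.2, 194.6, 124.1]
tcp_rot: [-3.134, 0.001, 1.524]
contact_force: [-18.5, -1.2, 18.7]
grip_width: 13.0
finger_force: 30.0
time: 7.15
tool_pos: [569.4, 192.6, 131.8]
tcp_rot: [-3.141, 0.0, 1.523]
contact_force: [-7.6, 0.1, 8.3]
grip_width: 13.2
finger_force: 30.0
```

View pics/c4.png

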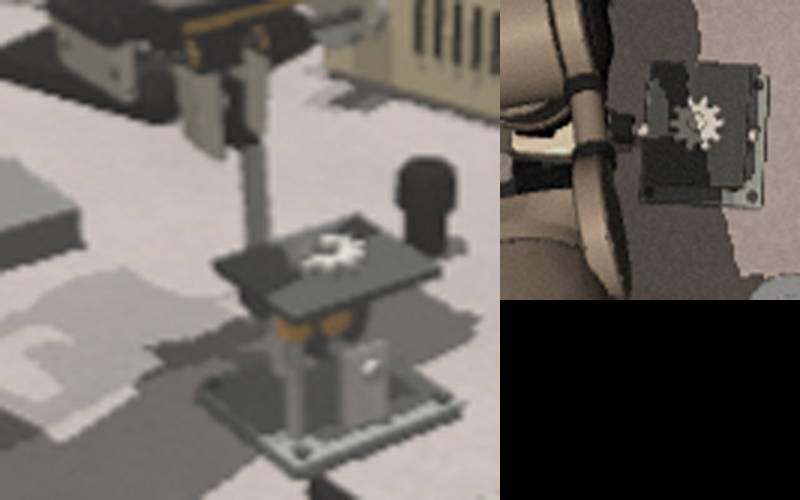

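The lever is almost upright in the side crop, from (245,150) to (258,245), and the gear lies flat. Tool travel of 94.2 of 97.6 mm and the fitted lift pose both put it about 3 mm short, so I add a small step.

```bash
python3 -m pendant '{"dp":[[0,0.001,0],[0,0.002,0],[0,0.003,0],[0,0.003,0],[0,0.003,0],[0,0.003,0]],"rotation":[[0,0,0],[0,0,0],[0,0,0],[0,0,0],[0,0,0],[0,0,0]]}' && python3 - <<'E'
from h import *
import cv2
k=6;x0,y0=225,140
s=C["side"]["pixels"][140:220,225:305,::-1]
I=cv2.resize(s,None,fx=k,fy=k,interpolation=cv2.INTER_CUBIC)
yw=-.05;c,sn=np.cos(yw),np.sin(yw)
W=lambda L:np.asarray(L,float)@np.array([[c,sn,0],[-sn,c,0],[0,0,1]])+[567.5,89,0]
def px(n,P): return proj(n,W(P))
J=I.copy()
for q,col in((1.25,(0,0,255)),(1.35,(0,255,0)),(1.45,(255,0,0))):
    a=.22+q;u=np.array([-np.cos(a),0,np.sin(a)]);v=np.array([u[2],0,-u[0]])
    for e in (-7,7):
        P=np.round((px("side",[np.array([0,66,48])+u*r+v*e for r in (48,90)])-[x0,y0]+.5)*k).astype(int)
        cv2.line(J,tuple(map(int,P[0])),tuple(map(int,P[1])),col,1)
for dz,col in((0,(0,0,255)),(14.1,(0,255,0))):
    P=np.round((px("side",[[52,42,86+dz],[52,-42,86+dz],[-52,-42,86+dz],[-52,42,86+dz]])-[x0,y0]+.5)*k).astype(np.int32)
    cv2.polylines(J,[P],True,col,1)
cv2.imwrite("pics/c5.png",J); cv2.imwrite("pics/c5raw.png",I)
E
```

```text
time: 8.0
tool_pos: [571.9, 192.5, 131.7]
tcp_rot: [-3.14, 0.0, 1.523]
contact_force: [-8.2, -0.8, 7.8]
grip_width: 12.7
finger_force: 30.0
```

View pics/c5.png

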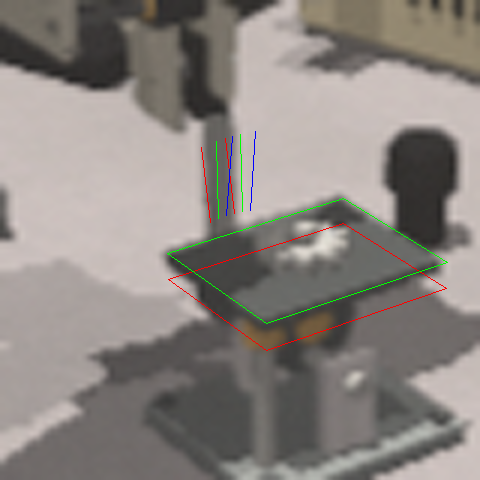

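View pics/c5raw.png

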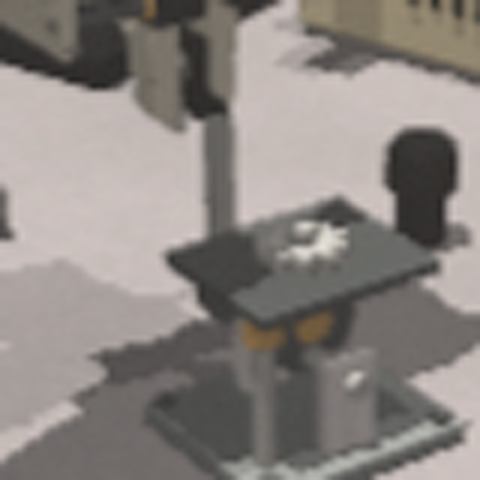

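The green overlay (angle 1.35, table raised 14.1 mm) is parallel to the lever, whose left edge runs from (204,140) to (208,215), and it matches the table. Tool travel of 96.7 mm gives about 1.34 rad, just short of the top and not past it. The gear lies flat and the grip holds at 30 N.

```bash
python3 -c "
from plant import workorder,get_obs
o=get_obs();print(o['tool_pos'],o['finger_force'],o['time'])
print(workorder.close_job())"
```

```text
[571.90340313 192.48252675 131.72271642] 30.002097487449646 8.1
the job is handed in; nothing more can be done
None
```

I handed the job in at 8.1 s with the left lift's lever held upright by its handle at about 1.34 rad (top is 1.35), the gear wheel flat on the raised table and the right lift's lever never touched; the result of the judging was not shown.

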